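Seat a specimen support post in a sloped display plinth and lock it

ROBOT

A 6-joint arm with a two-finger parallel gripper is mounted at the origin on the work surface; the furniture and walls round the work are solid. World frame = base frame: x ahead of the robot, y to its left, z up, the work surface at z = 0. Lengths are in m, angles in rad, forces in N, time in s.
With the tool pointing down it reaches from about 0.35 to 0.95 m from the base axis. Payload 17.4 kg.
Tool frame: the origin (TCP) lies between the finger pads; the fingertips stand 22 mm ahead of it and the grasp point (between the pads) lies 3 mm ahead of it; z points along the fingers, y is the line along which they close (so a half turn about z gives the same grasp; the last joint's range is limited). The gripper opens to 93 mm and grips with 3 to 60 N. Pads are 15 mm wide; open, the fingers measure 128 mm over their backs; the gripper's body (75 mm by 188 mm) begins 65 mm behind the grasp point.
Start: joints at [1.252, 0.116, 1.442, -0, 1.584, -0.038], TCP at [0.187, 0.649, 0.241] pointing down, gripper open.
Joint ranges: [-2.83, 2.83], [-0.83, 2.19], [0.07, 2.5], [-1.14, 4.28], [0.01, 3], [-2.97, 2.97]. Speed limits (rad/s): [1.89, 1.89, 2.22, 3.14, 3.14, 3.14].

INTERFACE

Orientations are given as a unit quaternion [x, y, z, w].
In Python, from rig import r gives the robot as it stands.
- The arm moves only by the tool arm_command, never from a script. Its argument "rows" is text: rows parted by semicolons, each of 7 numbers parted by spaces: the turn, a rotation vector about the world's x, y, z scaled (see below), then the shift along the world's x, y, z scaled (see below), then the opening, from -1 (shut) to 1 (fully open). In form: rx ry rz x y z grip; .... A call has 1 to 8 rows; each row is the pose to reach, as a shift and turn from the pose commanded when the call began; what a row does not reach only later rows make up. The controller multiplies each number of a shift by 1 m and each number of a turn by 120 degrees. A row lasts 1/8 s, in which the tool goes at most 62.5 mm and 10.7 degrees, less where a joint would pass 70% of its speed; a pose out of reach is approached as far as the arm can. A call with a number of a shift or a turn outside -1 to 1 is refused whole. A call with a gripper value outside its range is refused whole. The fingers move at their own pace and stop on an object; "grip_force" is the grip in N (left out, the last holds). Time passes only in rows, so rows that repeat a pose let the fingers close. It gives the time, the measured TCP pose, the force, the opening and the grip force at its end, in the units of the state.
- r.read_state(): the state, without advancing time (a new reading comes with each control period).
- r.capture(name): name is "scene" or "top" or "wrist"; returns a dict with "img" (420x560x3 uint8, red, green, blue), "camera_matrix" (3x3 intrinsics, pixels), "R" (3x3) and "t" (3): a world point X has camera coordinates R X + t. Camera axes: x right, y down, z forward; pixel columns grow to the right and rows downward; lengths in m; the calibration is good to about 2 mm. A picture is of the moment at which its call begins. There is no depth.
- r.job_done(): hands the job in; it is judged then, once.
The state is a dict: "t": time; "qpos": joint angles; "joint_velocities": joint speeds; "joint_efforts": joint torques, N m; "tool_pos": TCP position; "orientation": TCP orientation; "contact_force": force on the tool from outside, world axes, zero at the start; "ft_torque": the same for the moment, N m; "gripper_width": finger opening in m; "finger_force": force on a finger pad.
Only numpy, scipy, OpenCV 4.12 (cv2) and the standard library are available. Lean on these libraries where they do the work, as an engineer would, in place of code of your own. Each camera call takes 0.05 s, during which the arm holds its last target. There are 200 camera calls.

TASK

The sloped display plinth needs its specimen support. Take the steel post with the black saddle out of the wooden rack, put its foot through the round opening in the plinth's grey face, feel about for the hidden socket underneath and push the post fully home, square to the slope with its collar flat on the face and the length of its saddle level across the slope. Then lock it by sliding the forked steel keeper by its black knob all the way in over the collar, let go, and leave the other things on the bench where they are.

Things in the scene. Friction and masses are not known exactly. Their poses are not given: they have to be found in the camera images.
- post: Loose steel post, 116 mm long, 0.14 to 0.26 kg, heavy at the foot. Origin: centre of the foot's flat end; z runs up the post. Foot 20 mm diameter, 44 mm long, its end chamfered to 17 mm over 2 mm; collar 52 mm diameter at z 44 to 50 mm; neck 16 mm diameter to z 82. It starts upright, foot loose in the rack, collar on the rack's top; lift it 50 mm to clear.
- post_grip (a point): Where to grip the post: middle of its black saddle bar, 92 mm above the post's origin, same axes. The bar is 72 mm long (y), 24 mm wide (x; grip across this) and spans 82 to 100 mm above the post's origin; its cork-lined ends, more than 22 mm from the middle, turn up to 116 mm. Looks the same after a half turn.
- rack: Fixed light-wood block, 60 x 130 x 55 mm, origin at the centre of its underside, z up. The post's loose bore is at y = +30 mm; a short brass spare (its top 88 mm above the table) stays in a second bore at y = -34 mm.
- plinth: Fixed wooden wedge with a grey cover sloping 30 degrees up and away from the robot. Origin: centre of the cover's round opening, on the face, 85 mm above the table; x points up the slope, y level along the face to the left, z square out of the face. The face spans x -70 to +80, y -78 to +158 mm. Aluminium guides on it, left of the opening (y +46 to +140), stand 15 mm high.
- plinth_opening (a point): Same frame as the plinth. Opening 38 mm wide, the cover 8 mm thick. At z = -14 mm lies a wide, fixed, flat steel block with one blind bore, 22 mm wide, 34 deep, square to the face. The bore's centre is hidden: up to 5 mm from the opening's centre in x and in y; feel for it, pushing 3 to 5 N (more and the foot sticks). Post origin: z = -44 mm when home (collar on face), -14 standing on the block.
- keeper (a joint): Slide of the forked steel keeper along the face, left of the opening: 0 fully open, growing towards the plinth's -y, 0.050 m fully in (stop). Starts at 0 to 6 mm, resists with about 3 N, stays where left. Fork 56 mm wide, 8 to 12 mm above the face, slot 30 mm; it passes over the collar (6 mm thick) only if the post is home. Its tips are at y +42 mm when open, -8 mm when in.
- keeper_knob (a point): Centre of the top of the keeper's black round knob, 18 mm diameter, grip from 18 to 40 mm above the face; same axes as the plinth. At plinth x 0, z +40 mm, y +127 mm when open, +77 mm when fully in. Push it from its left (+y) side or pinch it, with the tool square to the face.
- painted_jar: Fixed jar with a green lid and painted bands, about 102 mm diameter and 145 mm high, standing between the rack and the plinth: carry the post over it. Origin under its centre.
- amber_bottle: Bystander: brown bottle with a black cap, 101 mm diameter, 226 mm high, origin under its centre.
- flask: Bystander: clear stoppered flask, 79 mm diameter, 149 mm high, origin under its centre.
- jar: Bystander: clear jar with a green cap, 54 mm diameter, 104 mm high, origin under its centre.
- glue_tube: Bystander: white tube, 104 x 29 x 23 mm, lying on the table, origin under its centre.
- tape_roll: Bystander: pale green roll of tape, 67 mm diameter, 19 mm high, origin under its centre.
- brush_1: Bystander: blue brush, 202 x 11 x 10 mm, lying on the table, origin under its centre.

How it is judged:
By the outcome, as a careful person would: the job done as asked, in the order asked, and still so for the second after the job is handed in, with the robot touching nothing.
It also fails if it takes over 58 s, if anything falls off the work surface, if the arm or the gripper's body presses on something with over 40 N, if the wrist force passes 120 N, or if a joint passes its speed limit or range.

## Working session

There is one attempt and no reset: what is moved stays moved. The work goes in short steps, Python scripts to look and compute and a tool call to move; the robot and the scene stay as the last step left them, time stands still between calls to the robot, and variables do not carry over. Pictures are saved under pics/ and viewed, at most 10 in all, crops included, and the job is handed in when it is done.

Besides the shell and the picture viewer there is one more tool, called in YAML: its name, and indented under it one key for each argument. arm_command: Moves the arm, as the interface text tells. Its arguments: {"type":"object","properties":{"rows":{"type":"string"},"grip_force":{"type":"number"}},"required":["rows"]}

```bash
ls; mkdir -p pics; python3 - <<'E'
from rig import r
import cv2,numpy as np,pickle
d={}
for n in("scene","top","wrist"):
    c=r.capture(n);d[n]=c;cv2.imwrite(f"pics/{n}0.png",c["img"][:,:,::-1])
    print(n,c["camera_matrix"].round(1).tolist(),(-c["R"].T@c["t"]).round(3))
pickle.dump(d,open("c0.pkl","wb"))
print(r.read_state())
E
```

```text
pics
scene [[530.9, 0.0, 276.2], [0.0, 530.9, 211.6], [0.0, 0.0, 1.0]] [-0.289 -0.779  1.316]
top [[534.9, 0.0, 272.7], [0.0, 534.9, 218.5], [0.0, 0.0, 1.0]] [ 0.268 -0.113  1.63 ]
wrist [[353.9, 0.0, 288.3], [0.0, 353.9, 208.7], [0.0, 0.0, 1.0]] [0.123 0.668 0.384]
{'t': 0.15, 'qpos': array([ 1.25218762e+00,  1.16348564e-01,  1.44208980e+00, -2.55466627e-06,
        1.58400731e+00, -3.77927917e-02]), 'joint_velocities': array([-0.00013526, -0.00164502, -0.00212814, -0.0011336 ,  0.00054708,
       -0.00114504]), 'joint_efforts': array([ 1.22074660e-03, -7.21764421e+01, -6.22956634e+01,  7.80438236e-02,
        2.25100270e-02, -5.94757148e-05]), 'tool_pos': array([0.18703193, 0.64843148, 0.2401068 ]), 'orientation': array([ 1.39947071e-01,  9.90158894e-01, -4.19979574e-04, -7.43452890e-05]), 'contact_force': array([-0.15852863,  0.22283527,  0.38556692]), 'ft_torque': array([-0.0249507 ,  0.00330756,  0.0025527 ]), 'finger_force': 0.0, 'gripper_width': 0.09293713700326896}
```

View pics/scene0.png

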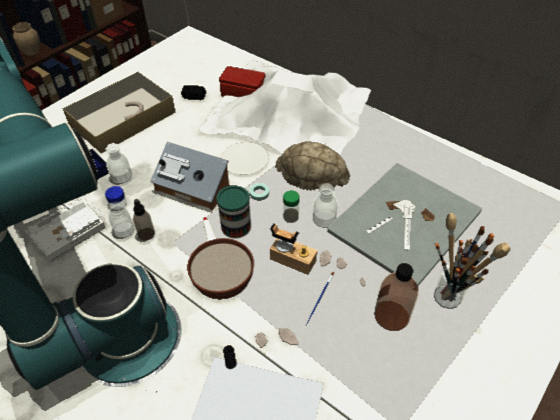

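View pics/top0.png

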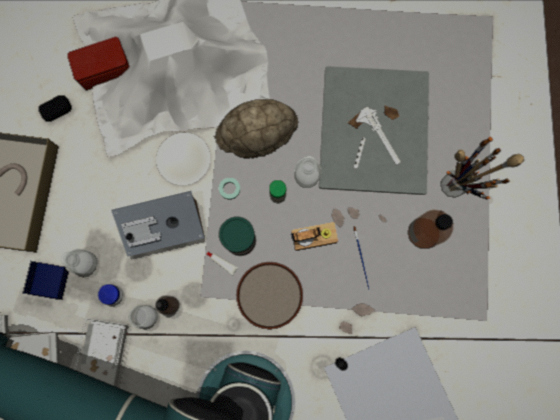

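The scene picture shows the plinth near (190,175), the rack with post and brass spare near (293,250), and the painted jar at (234,210) between them. In the top view the opening is near (172,222), the rack near (315,237) and the jar lid at (237,235). Next I'll enlarge crops of these.

```bash
python3 - <<'E'
import cv2,numpy as np,pickle
d=pickle.load(open("c0.pkl","rb"))
def crop(n,u,v,w,h,s): return cv2.resize(d[n]["img"][v:v+h,u:u+w,::-1],None,fx=s,fy=s,interpolation=cv2.INTER_CUBIC)
a=crop("top",105,180,100,75,4);b=crop("top",280,205,75,75,4)
c=crop("scene",140,135,100,75,4);e=crop("scene",260,215,75,75,4)
cv2.imwrite("pics/crop0.png",np.vstack([np.hstack([a,b]),np.hstack([c,e])]))
E
```

```text
(no output)
```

View pics/crop0.png

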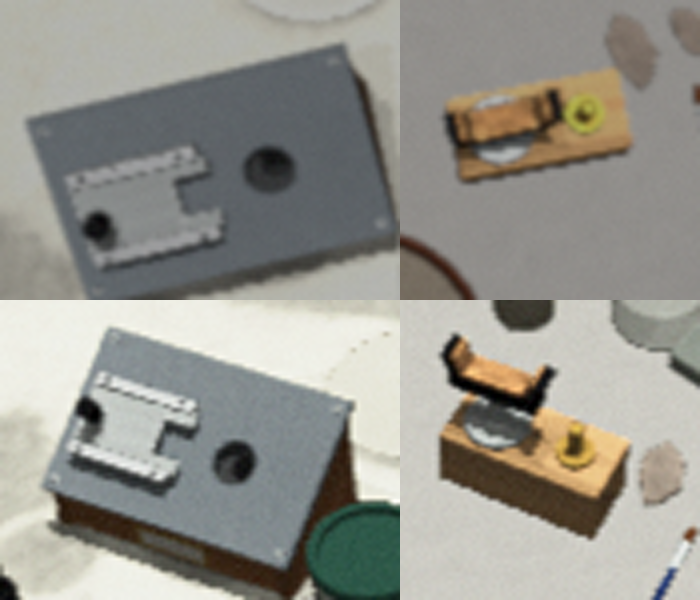

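```bash
cat > h.py <<'E'
import numpy as np,cv2,pickle
from scipy.spatial.transform import Rotation as Ro
def ray(c,p):
    K=c["camera_matrix"];d=c["R"].T@np.linalg.solve(K,[p[0],p[1],1]);return -c["R"].T@c["t"],d/np.linalg.norm(d)
def tri(cs,ps):
    A=np.zeros((3,3));b=np.zeros(3);L=[]
    for c,p in zip(cs,ps):
        o,d=ray(c,p);M=np.eye(3)-np.outer(d,d);A+=M;b+=M@o;L.append((o,M))
    X=np.linalg.solve(A,b);return X,max(np.linalg.norm(M@(X-o)) for o,M in L)
def onplane(c,p,z):
    o,d=ray(c,p);return o+d*(z-o[2])/d[2]
def proj(c,X):
    q=c["camera_matrix"]@(c["R"]@np.array(X)+c["t"]);return q[:2]/q[2]
E
python3 - <<'E'
from h import *
d=pickle.load(open("c0.pkl","rb"));T,S=d["top"],d["scene"]
f=lambda p,o:[(p[0]+.5)/4-.5+o[0],(p[1]+.5)/4-.5+o[1]]
P={}
for k,t,s in [("open",(269,168),(235,162)),("c80_158",(27,121),(110,28)),("c80_-78",(343,44),(352,104)),("c-70_-78",(398,240),(290,268)),("knobtop",(97,222),None),("c-70_158",(88,300),(45,190))]:
    if s: P[k]=tri([T,S],[f(t,(105,180)),f(s,(140,135))]);print(k,P[k][0].round(4),round(P[k][1],4))
for k,t,s in [("sadL",(57,125),(55,52)),("sadR",(153,105),(145,85)),("brass",(185,112),(175,128))]:
    X=tri([T,S],[f(t,(280,205)),f(s,(260,215))]);print(k,X[0].round(4),round(X[1],4))
for k,t,z in [("rackTL",(46,100),.055),("rackTR",(220,68),.055),("rackBR",(232,150),.055),("rackBL",(60,180),.055)]:
    print(k,onplane(T,f(t,(280,205)),z).round(4))
print("open ray z.085",onplane(T,f((269,168),(105,180)),.085).round(4),onplane(S,f((235,162),(140,135)),.085).round(4))
print("jar lid",onplane(T,(237,235),.145).round(3))
for k,p in [("c80_158",(27,121)),("c80_-78",(343,44))]:print(k,onplane(T,f(p,(105,180)),.125).round(4))
print("knob T",onplane(T,f((97,222),(105,180)),.085+.04*np.cos(np.pi/6)).round(4))
E
```

```text
open [0.515  0.2174 0.0882] 0.0011
c80_158 [0.5417 0.386  0.1249] 0.0011
c80_-78 [0.6003 0.1604 0.1235] 0.0015
c-70_-78 [0.4696 0.1221 0.061 ] 0.0033
c-70_158 [0.4214 0.3588 0.0416] 0.0008
sadL [ 0.4707 -0.139   0.1245] 0.0021
sadR [ 0.4868 -0.2079  0.1229] 0.0009
brass [ 0.4874 -0.2339  0.0921] 0.0004
rackTL [ 0.5004 -0.1334  0.055 ]
rackTR [ 0.5257 -0.2627  0.055 ]
rackBR [ 0.4643 -0.2711  0.055 ]
rackBL [ 0.4407 -0.1441  0.055 ]
open ray z.085 [0.5163 0.2174 0.085 ] [0.5162 0.2208 0.085 ]
jar lid [0.47  0.019 0.145]
c80_158 [0.5426 0.3853 0.125 ]
c80_-78 [0.6011 0.1592 0.125 ]
knob T [0.4704 0.332  0.1196]
```

The plinth yaw is about 14.6° with the opening near (0.516, 0.218, 0.085). The saddle is near (0.478, -0.173). I'll go above the plinth for a close look on the way to the rack.

arm_command:
  rows: "0 0 -0.08 0.04 -0.055 0.03 1;0 0 -0.16 0.08 -0.11 0.04 1;0 0 -0.24 0.12 -0.165 0.04 1;0 0 -0.32 0.16 -0.22 0.04 1;0 0 -0.40 0.2 -0.275 0.04 1;0 0 -0.46 0.24 -0.33 0.04 1;0 0 -0.495 0.28 -0.385 0.03 1;0 0 -0.495 0.313 -0.439 0.02 1"
  grip_force: 30

```text
t: 1.15
tool_pos: [0.4754, 0.2466, 0.2667]
orientation: [0.613, 0.79, 0.0, 0.0]
contact_force: [1.5, 1.1, 1.0]
gripper_width: 0.0929
finger_force: 0.0
```

arm_command:
  rows: "0 0 0 0 0 0 1;0 0 0 0 0 0 1"

```text
t: 1.4
tool_pos: [0.4744, 0.2485, 0.2667]
orientation: [0.612, 0.791, -0.0, -0.0]
contact_force: [0.2, 1.7, 0.6]
gripper_width: 0.0931
finger_force: 0.0
```

```bash
python3 - <<'E'
from rig import r
from h import *
c=r.capture("wrist");pickle.dump(c,open("c1.pkl","wb"));cv2.imwrite("pics/w1.png",c["img"][:,:,::-1])
s=r.read_state();print(s["tool_pos"],Ro.from_quat(s["orientation"]).as_matrix().round(3),s["qpos"].round(2))
print(-c["R"].T@c["t"],c["R"].round(3))
print(proj(c,(.516,.218,.085)))
E
```

```text
[0.47413025 0.24909929 0.26683358] [[-0.251  0.968 -0.   ]
 [ 0.968  0.251  0.   ]
 [ 0.    -0.    -1.   ]] [ 0.44 -0.2   1.7   0.    1.64  0.18]
[0.4578567  0.31429597 0.41065045] [[ 0.968  0.249  0.   ]
 [ 0.242 -0.94   0.24 ]
 [ 0.06  -0.232 -0.971]]
[321.59261424 236.04685562]
```

View pics/w1.png

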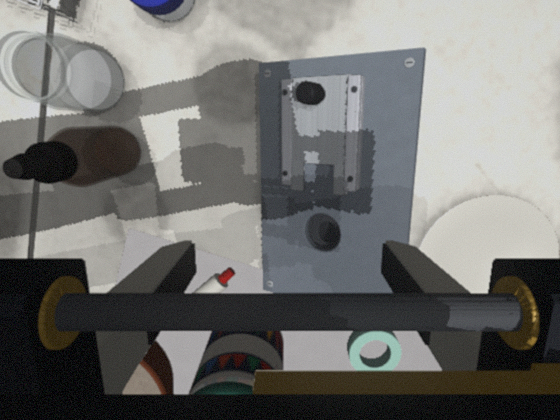

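arm_command:
  rows: "0 0 0 0 -0.06 0.04 1;0 0 0 0 -0.12 0.05 1;0 0 0 -0.005 -0.18 0.05 1;0 0 -0.01 -0.01 -0.24 0.05 1;0 0 -0.01 -0.015 -0.30 0.05 1;0 0 -0.01 -0.02 -0.36 0.03 1;0 0 -0.01 -0.023 -0.383 0 1;0 0 -0.01 -0.023 -0.383 -0.02 1"

```text
t: 2.45
tool_pos: [0.4514, -0.1346, 0.2455]
orientation: [0.621, 0.784, -0.0, -0.0]
contact_force: [0.3, 1.5, 0.4]
gripper_width: 0.093
finger_force: 0.0
```

arm_command:
  rows: "0 0 0 0 0 0 1;0 0 0 0 0 0 1"

```text
t: 2.7
tool_pos: [0.4521, -0.1334, 0.2479]
orientation: [0.62, 0.785, 0.0, 0.001]
contact_force: [-0.1, -0.0, -0.0]
gripper_width: 0.0931
finger_force: 0.0
```

```bash
python3 - <<'E'
from rig import r
from h import *
c=r.capture("wrist");pickle.dump(c,open("c2.pkl","wb"));cv2.imwrite("pics/w2.png",c["img"][:,:,::-1])
s=r.read_state();print(s["tool_pos"],Ro.from_quat(s["orientation"]).as_matrix().round(3),s["qpos"].round(2),s["contact_force"])
E
```

```text
[ 0.45210083 -0.13357027  0.24803805] [[-0.232  0.973  0.002]
 [ 0.973  0.232 -0.   ]
 [-0.001  0.001 -1.   ]] [-0.34 -0.34  1.85  0.    1.63 -0.58] [ 0.26132866 -0.08015158  0.41510713]
```

View pics/w2.png

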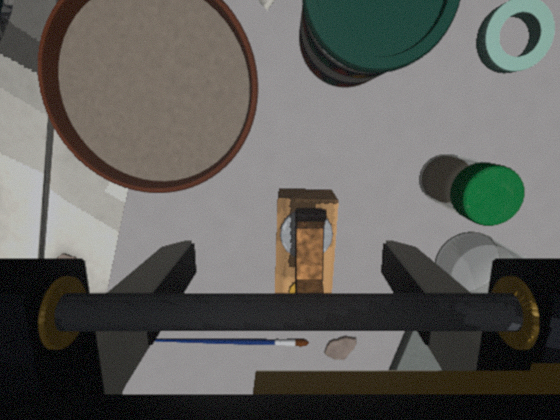

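w1 shows the opening at about (323,232) and the knob at about (310,92). w2 shows the saddle's near end at about (310,210), with its edges at columns 296 and 327, and the collar at about (306,234). I'll enlarge both for accurate edges.

```bash
python3 - <<'E'
from h import *
a=pickle.load(open("c1.pkl","rb"))["img"];b=pickle.load(open("c2.pkl","rb"))["img"]
A=cv2.resize(a[60:260,250:430,::-1],None,fx=2.2,fy=3,interpolation=cv2.INTER_CUBIC)
B=cv2.resize(b[180:300,265:350,::-1],None,fx=4.5,fy=5,interpolation=cv2.INTER_CUBIC)
A=np.clip(A*1.6,0,255).astype("uint8")
cv2.imwrite("pics/crop1.png",np.hstack([A,B])); print(A.shape,B.shape)
E
```

```text
(600, 396, 3) (600, 382, 3)
```

View pics/crop1.png

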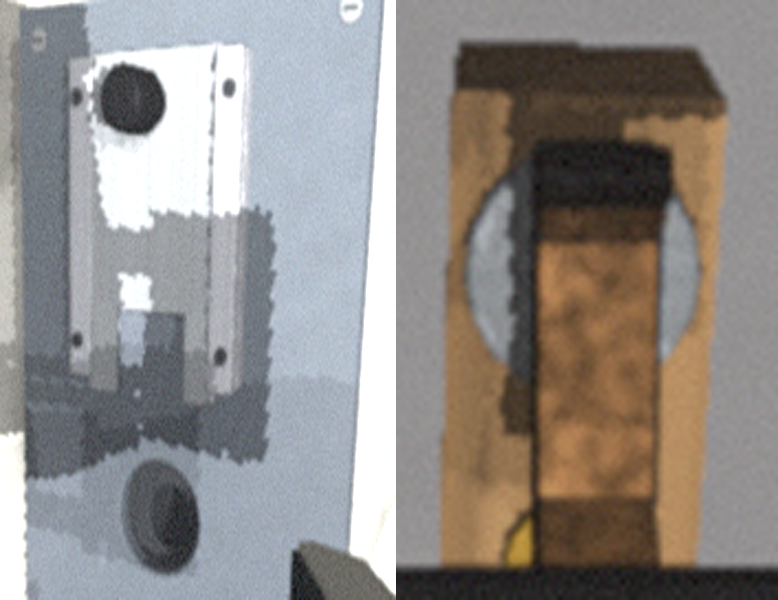

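```bash
python3 - <<'E'
from h import *
c1=pickle.load(open("c1.pkl","rb"));c2=pickle.load(open("c2.pkl","rb"));d=pickle.load(open("c0.pkl","rb"))
f=lambda u,v:((u+.5)/2.2-.5+250,(v+.5)/3-.5+60)
g=lambda u,v:((u-396+.5)/4.5-.5+265,(v+.5)/5-.5+180)
print("open",onplane(c1,f(160.5,517),.085).round(4))
f0=lambda p,o:[(p[0]+.5)/4-.5+o[0],(p[1]+.5)/4-.5+o[1]]
print("open3",tri([c1,d["top"],d["scene"]],[f(160.5,517),f0((269,168),(105,180)),f0((235,162),(140,135))]))
print("open wrist+top",tri([c1,d["top"]],[f(160.5,517),f0((269,168),(105,180))]))
print("knob",tri([c1,d["top"]],[f(130,97),f0((97,222),(105,180))]))
# face edge left(low) & right(high): direction
for n,u,v in [("right hi top",383,20),("right hi bot",350,500)]: print(n,onplane(c1,f(u,v),.125).round(4))
for n,u,v in [("left lo top",25,100),("left lo bot",28,450)]: print(n,onplane(c1,f(u,v),.05).round(4))
for n,u,v,z in [("flat near L",538,240,.111),("flat near R",659,238,.111),("flat far L",538,498,.111),("flat far R",655,498,.111),("endtop L",533,146,.127),("endtop R",671,150,.127),("collarL",467,270,.061),("collarR",700,270,.061)]:
  print(n,onplane(c2,g(u,v),z).round(4))
E
```

```text
open [0.5159 0.2222 0.085 ]
open3 (array([0.51652239, 0.2202687 , 0.08339139]), np.float64(0.00247770040924974))
open wrist+top (array([0.51777187, 0.21946115, 0.07530741]), np.float64(0.00013590643935905685))
knob (array([0.47144594, 0.34089403, 0.09343026]), np.float64(0.002802171935763008))
right hi top [0.5472 0.3789 0.125 ]
right hi bot [0.5776 0.2564 0.125 ]
left lo top [0.4258 0.3335 0.05  ]
left lo bot [0.4542 0.2202 0.05  ]
flat near L [ 0.4632 -0.1491  0.111 ]
flat near R [ 0.4848 -0.1436  0.111 ]
flat far L [ 0.4742 -0.1941  0.111 ]
flat far R [ 0.4959 -0.189   0.111 ]
endtop L [ 0.4573 -0.1299  0.127 ]
endtop R [ 0.4804 -0.1251  0.127 ]
collarL [ 0.4544 -0.1732  0.061 ]
collarR [ 0.5038 -0.1615  0.061 ]
```

arm_command:
  rows: "0 0 0 0.027 -0.035 -0.03 1;0 0 0 0.027 -0.035 -0.07 1;0 0 0 0.027 -0.035 -0.11 1;0 0 0 0.027 -0.035 -0.13 1;0 0 0 0.027 -0.035 -0.142 1;0 0 0 0.027 -0.035 -0.142 1;0 0 0 0.027 -0.035 -0.142 0;0 0 0 0.027 -0.035 -0.142 -0.8"
  grip_force: 40

```text
t: 3.75
tool_pos: [0.4789, -0.1698, 0.1058]
orientation: [0.62, 0.784, 0.0, 0.001]
contact_force: [-0.6, -0.4, -0.4]
gripper_width: 0.0773
finger_force: 0.0
```

arm_command:
  rows: "0 0 0 0 0 0 -0.8;0 0 0 0 0 0 -0.8;0 0 0 0 0 0 -0.8;0 0 0 0 0 0 -0.8"

```text
t: 4.25
tool_pos: [0.4785, -0.1696, 0.1047]
orientation: [0.62, 0.784, -0.0, -0.0]
contact_force: [0.1, 0.7, -0.2]
gripper_width: 0.0375
finger_force: 0.0
```

arm_command:
  rows: "0 0 0 0 0 0 -0.8;0 0 0 0 0 0 -0.8;0 0 0 0 0 0 -0.8;0 0 0 0 0 0 -0.8"

```text
t: 4.75
tool_pos: [0.4785, -0.1696, 0.1047]
orientation: [0.62, 0.784, 0.0, -0.0]
contact_force: [0.2, 0.0, -1.0]
gripper_width: 0.0239
finger_force: 40.0
```

arm_command:
  rows: "0 0 0 0 0 0.02 -0.8;0 0 0 0 0 0.05 -0.8;0 0 0.0075 0 0 0.10 -0.8;0 0 0.0075 0 0 0.15 -0.8;0 0 0.0075 0 0.02 0.195 -0.8;0 0 0.0075 0 0.06 0.20 -0.8;0 0 0.0075 -0.01 0.115 0.2 -0.8;0 0 0.0075 -0.02 0.17 0.2 -0.8"

```text
t: 5.75
tool_pos: [0.4577, 0.0018, 0.3062]
orientation: [0.615, 0.789, 0.0, 0.0]
contact_force: [0.6, -0.2, -1.9]
gripper_width: 0.0237
finger_force: 40.0
```

arm_command:
  rows: "0 0 0 -0.01 0.06 0 -0.8;0 0 0 -0.02 0.12 0 -0.8;0.02 -0.08 0 -0.04 0.17 0 -0.8;0.04 -0.16 0 -0.05 0.19 -0.01 -0.8;0.0613 -0.2424 0 -0.06 0.20 -0.03 -0.8;0.0613 -0.2424 0 -0.06 0.20 -0.05 -0.8;0.0613 -0.2424 0 -0.06 0.20 -0.05 -0.8;0.0613 -0.2424 0 -0.06 0.20 -0.05 -0.8"

```text
t: 6.75
tool_pos: [0.3993, 0.2001, 0.2559]
orientation: [0.594, 0.762, 0.204, 0.159]
contact_force: [0.4, 0.2, -2.4]
gripper_width: 0.0234
finger_force: 40.0
```

```bash
python3 - <<'E'
from rig import r
from h import *
s=r.read_state();print(s["tool_pos"],Ro.from_quat(s["orientation"]).as_matrix().round(3),s["qpos"].round(2),s["contact_force"],s["gripper_width"],s["finger_force"])
E
```

```text
[0.39933966 0.20008501 0.25586689] [[-0.244  0.84   0.484]
 [ 0.97   0.212  0.122]
 [-0.     0.499 -0.867]] [ 0.48 -0.75  2.15 -0.12  1.23  0.24] [ 0.43759814  0.20258471 -2.39054043] 0.02339976137076148 39.99882638454437
```

arm_command:
  rows: "0 0 0 0.02 0.002 -0.023 -0.8;0 0 0 0.04 0.004 -0.046 -0.8;0 0 0 0.059 0.005 -0.068 -0.8;0 0 0 0.059 0.005 -0.068 -0.8;0 0 0 0.059 0.005 -0.068 -0.8"

```text
t: 7.38
tool_pos: [0.458, 0.2053, 0.1879]
orientation: [0.594, 0.762, 0.204, 0.159]
contact_force: [-0.2, 0.4, -2.4]
gripper_width: 0.0236
finger_force: 40.0
```

```bash
python3 - <<'E'
from rig import r
from h import *
s=r.read_state();print(s["tool_pos"],s["contact_force"])
R=Ro.from_quat(s["orientation"]).as_matrix();zp=-R[:,2]
d={n:r.capture(n) for n in("scene","top","wrist")};pickle.dump(d,open("c3.pkl","wb"))
f=s["tool_pos"]-.0937*zp
for n in d:print(n,"foot",proj(d[n],f).round(1),"collar",proj(d[n],f+.044*zp).round(1),"open",proj(d[n],(.516,.22,.085)).round(1))
def cr(n,u,v,w,h,sc):return cv2.resize(d[n]["img"][v:v+h,u:u+w,::-1],(w*sc,h*sc),interpolation=cv2.INTER_CUBIC)
a=cr("top",130,185,80,60,5);b=cr("scene",155,130,80,60,5)
w=cv2.resize(d["wrist"]["img"][60:320,180:440,::-1],(400,300))
w2=cv2.resize(d["wrist"]["img"][:,:,::-1],(400,300))
cv2.imwrite("pics/c3.png",np.vstack([np.hstack([a,b]),np.hstack([w,w2])]))
E
```

```text
[0.45795452 0.20525735 0.18786114] [-0.15964296  0.3776963  -2.42477284]
scene foot [195.7 173.1] collar [190.7 168.9] open [198.5 175.3]
top foot [170.4 224.8] collar [169.1 230.2] open [171.  221.7]
wrist foot [287.6 221.4] collar [287.6 242.4] open [288.2 212.2]
```

View pics/c3.png

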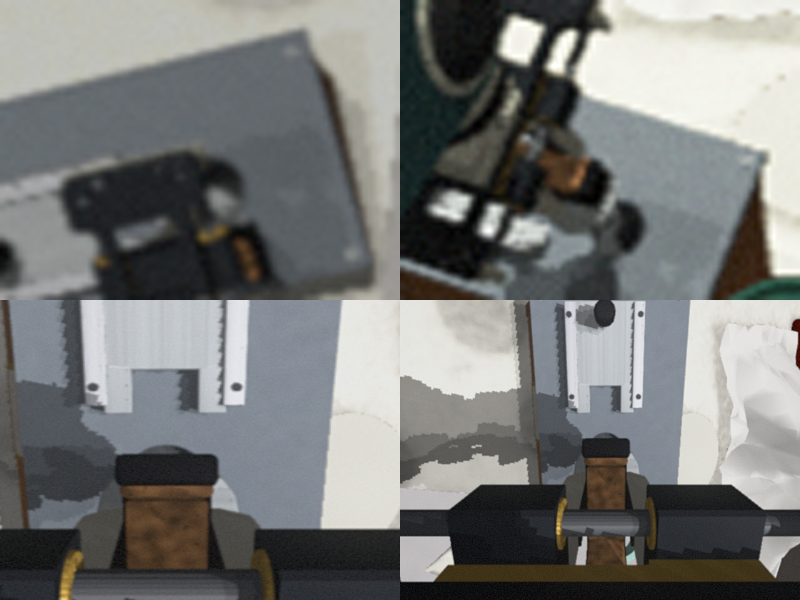

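```bash
python3 - <<'E'
from rig import r
from h import *
s=r.read_state();c=pickle.load(open("c3.pkl","rb"))["wrist"]
R=Ro.from_quat(s["orientation"]).as_matrix();zp=-R[:,2];yp=R[:,0];xp=R[:,1];T=s["tool_pos"]
print("sadend",proj(c,T+.0223*zp+.036*yp))
O=np.array((.516,.22,.085))
print("rim",proj(c,O+.019*yp),"guide end",proj(c,O+.046*yp+.015*zp+.034*xp),proj(c,O+.046*yp+.015*zp-.034*xp),"px/mm y",proj(c,O+.02*yp)-proj(c,O+.01*yp),proj(c,T+.03*yp+.022*zp)-proj(c,T+.02*yp+.022*zp))
print("axes",xp,yp,zp)
print("knob img top -> slide: knob at", [proj(c,O+.04*zp+y*yp).round(1) for y in(.127,.121)])
g=cv2.cvtColor(c["img"],cv2.COLOR_RGB2GRAY)
print("col280-296 rows180-200",g[178:204,288])
print(g[140:165,250],g[140:165,330]); print(g[0:32,285])
E
```

```text
sadend [287.02101165 213.12692244]
rim [288.16447456 187.8347124 ] guide end [336.99218347 153.49326659] [239.21911392 153.64388457] px/mm y [ -0.02054688 -12.94957767] [ -0.06310809 -26.10613768]
axes [0.83881    0.21239551 0.50128428] [-2.45522610e-01  9.69390859e-01  1.04835736e-04] [-0.48591813 -0.12316456  0.86528265]
knob img top -> slide: knob at [array([287.9,  14.7]), array([287.9,  26.2])]
col280-296 rows180-200 [131 138 133 131 133 130 127 109  81  68  68  73  78  83  72  53  29  28
  24  27  36  39  29  35  27  38]
[184 187 187 187 190 187 188 190 187 187 187 185 182 181 180 182 184 166
 141 128 137 135 132 136 130] [229 228 225 227 228 226 228 228 228 228 209 149 131 138 139 135 144 141
 142 142 139 139 136 135 138]
[46 46 43 50 46 49 45 52 50 47 48 44 52 45 49 52 51 56 48 52 49 50 49 46
 53 49 47 41 46 46 47 45]
```

```bash
python3 - <<'E'
from rig import r
from h import *
s=r.read_state();d=pickle.load(open("c3.pkl","rb"));w,t,sc=d["wrist"],d["top"],d["scene"]
R=Ro.from_quat(s["orientation"]).as_matrix();zp=-R[:,2];yp=R[:,0];xp=R[:,1];T=s["tool_pos"]
for n,z,y in[("flatedge",.0063,.022),("endtop",.0223,.036),("endbot-outer",-.0117,.036),("-end",.0223,-.036),("-endlow",-.0117,-.036)]:
  print(n,[proj(c,T+z*zp+y*yp).round(1) for c in (w,t,sc)])
F=T-.0937*zp
for k in (.0,.02,.035):print("foot edge -y",k,[proj(c,F+k*zp-.01*yp).round(1) for c in(t,sc)],[proj(c,F+k*zp+.01*xp).round(1) for c in(t,sc)])
a=cv2.resize(t["img"][205:245,155:195,::-1],(400,400),interpolation=cv2.INTER_CUBIC)
b=cv2.resize(sc["img"][150:190,175:215,::-1],(400,400),interpolation=cv2.INTER_CUBIC)
cv2.imwrite("pics/c4.png",np.clip(np.hstack([a,b])*1.4,0,255).astype("uint8"))
E
```

```text
flatedge [array([287.2, 236.4]), array([159.4, 239.6]), array([177.6, 161.3])]
endtop [array([287. , 213.1]), array([153.7, 243. ]), array([171.7, 158.4])]
endbot-outer [array([287.3, 193.9]), array([155.1, 238.3]), array([176.1, 161.9])]
-end [array([287.4, 385.7]), array([179.8, 236.8]), array([191.9, 164.9])]
-endlow [array([287.6, 336. ]), array([180.6, 232.2]), array([196. , 168.4])]
foot edge -y 0.0 [array([173.6, 224.1]), array([198.2, 173.9])] [array([169.3, 221.8]), array([196.7, 170.2])]
foot edge -y 0.02 [array([173.1, 226.5]), array([196., 172.])] [array([168.7, 224.2]), array([194.5, 168.3])]
foot edge -y 0.035 [array([172.7, 228.4]), array([194.3, 170.6])] [array([168.2, 226. ]), array([192.7, 166.9])]
```

View pics/c4.png

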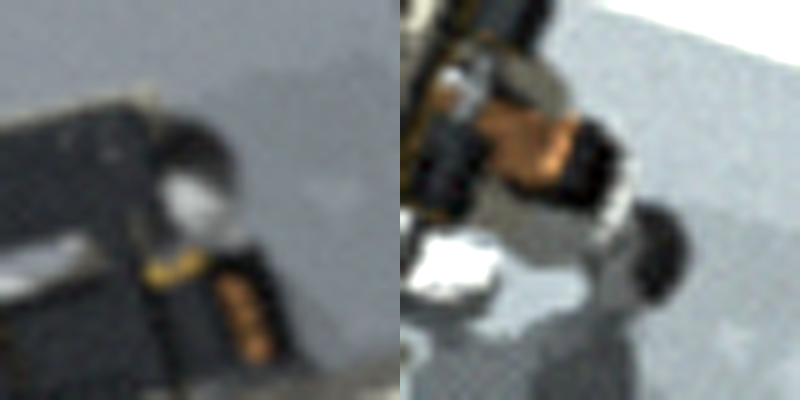

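The saddle's outer end at wrist row 194 matches the prediction for a post centred on the tool, and the foot is in line with the opening. Now I'll insert it.

arm_command:
  rows: "0 0 0 0.005 0.0012 -0.009 -0.8;0 0 0 0.01 0.0025 -0.0175 -0.8;0 0 0 0.015 0.0037 -0.026 -0.8;0 0 0 0.0175 0.0044 -0.0311 -0.8;0 0 0 0.0175 0.0044 -0.0311 -0.8"

```text
t: 8.15
tool_pos: [0.475, 0.2097, 0.1549]
orientation: [0.593, 0.762, 0.204, 0.159]
contact_force: [-0.3, 0.0, -2.7]
gripper_width: 0.0234
finger_force: 40.0
```

arm_command:
  rows: "0 0 0 0.0005 0.0001 -0.0009 -0.8;0 0 0 0.001 0.0002 -0.0017 -0.8;0 0 0 0.001 0.0002 -0.0017 -0.8"

```text
t: 8.52
tool_pos: [0.476, 0.21, 0.1541]
orientation: [0.593, 0.762, 0.204, 0.159]
contact_force: [0.4, -0.0, -2.8]
gripper_width: 0.024
finger_force: 40.0
```

arm_command:
  rows: "0 0 0 0.0005 0.0001 -0.0009 -0.8;0 0 0 0.0005 0.0001 -0.0009 -0.8"

```text
t: 8.78
tool_pos: [0.4766, 0.21, 0.1531]
orientation: [0.593, 0.762, 0.204, 0.159]
contact_force: [0.5, -0.7, -0.4]
gripper_width: 0.0237
finger_force: 40.0
```

arm_command:
  rows: "0 0 0 0.0002 0.0001 -0.0004 -0.8;0 0 0 0.0002 0.0001 -0.0004 -0.8"

```text
t: 9.02
tool_pos: [0.4768, 0.2101, 0.1528]
orientation: [0.593, 0.762, 0.204, 0.159]
contact_force: [-1.1, -2.9, 1.6]
gripper_width: 0.0237
finger_force: 40.0
```

Contact is at post z of about -14.4 mm with roughly 4.6 N, so the foot is standing on the block. I'll feel around it in 3 mm steps.

arm_command:
  rows: "0 0 0 0.0025 0.0006 0.0015 -0.8;0 0 0 0.0025 0.0006 0.0015 -0.8"

```text
t: 9.28
tool_pos: [0.4788, 0.2106, 0.1536]
orientation: [0.593, 0.762, 0.203, 0.159]
contact_force: [-7.2, -5.4, 1.1]
gripper_width: 0.0236
finger_force: 40.0
```

arm_command:
  rows: "0 0 0 -0.0007 0.0029 0 -0.8;0 0 0 -0.0007 0.0029 0 -0.8"

```text
t: 9.52
tool_pos: [0.4783, 0.2135, 0.1538]
orientation: [0.593, 0.762, 0.204, 0.159]
contact_force: [-5.0, -5.7, 1.4]
gripper_width: 0.0237
finger_force: 40.0
```

arm_command:
  rows: "0 0 0 -0.0025 -0.0006 -0.0015 -0.8;0 0 0 -0.0025 -0.0006 -0.0015 -0.8"

```text
t: 9.78
tool_pos: [0.4761, 0.213, 0.1528]
orientation: [0.593, 0.762, 0.204, 0.159]
contact_force: [0.1, -2.9, 0.8]
gripper_width: 0.0238
finger_force: 40.0
```

arm_command:
  rows: "0 0 0 -0.0025 -0.0006 -0.0015 -0.8;0 0 0 -0.0025 -0.0006 -0.0015 -0.8"

```text
t: 10.02
tool_pos: [0.4738, 0.2126, 0.1519]
orientation: [0.593, 0.762, 0.205, 0.16]
contact_force: [2.3, -2.9, 4.3]
gripper_width: 0.0238
finger_force: 40.0
```

arm_command:
  rows: "0 0 0 0.0006 -0.0029 0.0003 -0.8;0 0 0 0.0006 -0.0029 0.0003 -0.8"
  grip_force: 60

```text
t: 10.28
tool_pos: [0.4742, 0.2097, 0.1516]
orientation: [0.593, 0.762, 0.205, 0.159]
contact_force: [2.0, 1.2, 4.9]
gripper_width: 0.0237
finger_force: 60.0
```

arm_command:
  rows: "0 0 0 0.0007 -0.0029 0 -0.8;0 0 0 0.0007 -0.0029 0 -0.8"

```text
t: 10.52
tool_pos: [0.4749, 0.207, 0.1517]
orientation: [0.593, 0.762, 0.205, 0.159]
contact_force: [0.4, 5.5, 4.5]
gripper_width: 0.0233
finger_force: 60.0
```

arm_command:
  rows: "0 0 0 0.0025 0.0006 0.0015 -0.8;0 0 0 0.0025 0.0006 0.0015 -0.8"

```text
t: 10.78
tool_pos: [0.4771, 0.2073, 0.1524]
orientation: [0.593, 0.762, 0.204, 0.159]
contact_force: [-1.9, 2.6, 0.0]
gripper_width: 0.0234
finger_force: 60.0
```

arm_command:
  rows: "0 0 0 0.0025 0.0006 0.0015 -0.8;0 0 0 0.0025 0.0006 0.0015 -0.8"

```text
t: 11.02
tool_pos: [0.4792, 0.2078, 0.1534]
orientation: [0.594, 0.763, 0.203, 0.158]
contact_force: [-6.1, 3.5, 0.6]
gripper_width: 0.0234
finger_force: 60.0
```

```bash
cat > st.py <<'E'
from rig import r
from h import *
s=r.read_state();R=Ro.from_quat(s["orientation"]).as_matrix();zp=-R[:,2];yp=R[:,0];xp=R[:,1]
A=np.array([[.8398,.2125,.5],[-.2453,.9695,0],[-.4847,-.1227,.866]])
print("pos mm",(A@(s["tool_pos"]-[.516,.22,.085])*1e3-[0,0,93.7]).round(2),"F",(A@(s["contact_force"]-[.3,.1,-2.5])).round(1),"tau",(A@s["ft_torque"]).round(2),"zp",zp.round(3),s["gripper_width"])
E
python3 st.py
```

```text
pos mm [  0.71  -2.81 -15.15] F [-3.1  4.8  5.4] tau [ 0.96  1.51 -0.02] zp [-0.482 -0.122  0.867] 0.023434477039110498
```

arm_command:
  rows: "0 0 0 -0.001 -0.0002 0.0017 -0.8;0 0 0 -0.001 -0.0002 0.0017 -0.8"

```text
t: 11.28
tool_pos: [0.4788, 0.2074, 0.1559]
orientation: [0.593, 0.762, 0.204, 0.159]
contact_force: [0.5, 1.4, -2.3]
gripper_width: 0.0238
finger_force: 60.0
```

```bash
python3 st.py
```

```text
pos mm [  1.59  -3.07 -12.7 ] F [ 0.6  1.2 -0.1] tau [-0.05  0.55  0.06] zp [-0.485 -0.122  0.866] 0.023810871134170544
```

arm_command:
  rows: "0 0 0 0.0025 0.0006 0.0015 -0.8;0 0 0 0.0037 0.0009 -0.0006 -0.8;0 0 0 0.0037 0.0009 -0.0006 -0.8"

```text
t: 11.65
tool_pos: [0.4828, 0.2088, 0.1571]
orientation: [0.593, 0.762, 0.205, 0.159]
contact_force: [-16.3, -4.5, 14.6]
gripper_width: 0.0233
finger_force: 60.0
```

arm_command:
  rows: "0 0 0 -0.0019 0.0026 0.0021 -0.8;0 0 0 -0.0007 0.0029 0 -0.8;0 0 0 -0.0007 0.0029 0 -0.8"

```text
t: 12.02
tool_pos: [0.482, 0.2118, 0.157]
orientation: [0.593, 0.762, 0.205, 0.159]
contact_force: [-19.0, -4.2, 17.8]
gripper_width: 0.0237
finger_force: 60.0
```

arm_command:
  rows: "0 0 0 -0.0019 0.0026 0.0021 -0.8;0 0 0 -0.0007 0.0029 0 -0.8;0 0 0 -0.0007 0.0029 0 -0.8"

```text
t: 12.4
tool_pos: [0.4814, 0.2147, 0.1572]
orientation: [0.593, 0.762, 0.205, 0.159]
contact_force: [-18.6, -4.8, 18.7]
gripper_width: 0.0234
finger_force: 60.0
```

```bash
python3 st.py
```

```text
pos mm [  5.94   3.36 -13.8 ] F [-6.3 -0.1 28.2] tau [-0.07  1.86  0.06] zp [-0.486 -0.123  0.865] 0.023405292887261935
```

Force reached 28 N at x = 5 mm with z = -13.8, so the true block surface is higher than the -14.4 to -15.1 felt near the centre. The chamfer was probably already dipping into the bore near (0,0). I'll go back and probe there.

arm_command:
  rows: "0 0 0 -0.0012 -0.0003 0.0021 -0.8;0 0 0 -0.0044 -0.0041 -0.0002 -0.8;0 0 0 -0.0032 -0.0038 -0.0023 -0.8;0 0 0 -0.0032 -0.0038 -0.0023 -0.8"

```text
t: 12.9
tool_pos: [0.4779, 0.2105, 0.1526]
orientation: [0.593, 0.762, 0.204, 0.159]
contact_force: [0.4, 0.3, -2.2]
gripper_width: 0.0233
finger_force: 60.0
```

```bash
python3 st.py
```

```text
pos mm [ -0.24   0.11 -15.47] F [0.3 0.2 0.2] tau [-0.04  0.53  0.05] zp [-0.484 -0.122  0.866] 0.023327765669317317
```

Zero force at z = -15.5 mm, so the foot is over the bore. Pushing on down.

arm_command:
  rows: "0 0 0 0.0005 0.0001 -0.0009 -0.8;0 0 0 0.001 0.0002 -0.0017 -0.8;0 0 0 0.0015 0.0004 -0.0026 -0.8;0 0 0 0.0015 0.0004 -0.0026 -0.8"

```text
t: 13.4
tool_pos: [0.4794, 0.211, 0.1506]
orientation: [0.593, 0.762, 0.204, 0.159]
contact_force: [-0.1, -0.2, -2.4]
gripper_width: 0.0236
finger_force: 60.0
```

```bash
python3 st.py
```

```text
pos mm [  0.17   0.28 -18.1 ] F [-0.4 -0.2  0.3] tau [-0.05  0.5  -0.  ] zp [-0.485 -0.123  0.866] 0.023633348569889242
```

arm_command:
  rows: "0 0 0 0.001 0.0002 -0.0017 -0.8;0 0 0 0.0019 0.0005 -0.0035 -0.8;0 0 0 0.0029 0.0007 -0.0052 -0.8;0 0 0 0.0039 0.001 -0.0069 -0.8;0 0 0 0.0048 0.0012 -0.0087 -0.8;0 0 0 0.0048 0.0012 -0.0087 -0.8"

```text
t: 14.15
tool_pos: [0.4842, 0.2122, 0.1417]
orientation: [0.593, 0.762, 0.204, 0.159]
contact_force: [-0.0, -0.9, -3.0]
gripper_width: 0.0236
finger_force: 60.0
```

```bash
python3 st.py
```

```text
pos mm [ -0.03   0.23 -28.21] F [-0.7 -0.9 -0.1] tau [-0.05  0.47 -0.06] zp [-0.485 -0.122  0.866] 0.023562704927393964
```

arm_command:
  rows: "0 0 0 0.0012 0.0003 -0.0022 -0.8;0 0 0 0.0024 0.0006 -0.0043 -0.8;0 0 0 0.0036 0.0009 -0.0065 -0.8;0 0 0 0.0048 0.0012 -0.0087 -0.8;0 0 0 0.0058 0.0015 -0.0104 -0.8;0 0 0 0.0068 0.0017 -0.0121 -0.8;0 0 0 0.0068 0.0017 -0.0121 -0.8"

```text
t: 15.02
tool_pos: [0.491, 0.2139, 0.1296]
orientation: [0.593, 0.762, 0.204, 0.159]
contact_force: [0.9, 0.3, -1.9]
gripper_width: 0.0238
finger_force: 60.0
```

```bash
python3 st.py
```

```text
pos mm [ 4.000e-02  2.000e-01 -4.217e+01] F [0.8 0.1 0.2] tau [-0.02  0.5   0.05] zp [-0.485 -0.123  0.866] 0.023810245177614348
```

arm_command:
  rows: "0 0 0 0.0005 0.0001 -0.0009 -0.8;0 0 0 0.0005 0.0001 -0.0009 -0.8"

```text
t: 15.28
tool_pos: [0.4915, 0.2139, 0.1292]
orientation: [0.593, 0.762, 0.204, 0.159]
contact_force: [-3.6, -2.0, 2.2]
gripper_width: 0.0233
finger_force: 60.0
```

```bash
python3 st.py
```

```text
pos mm [  0.24   0.11 -42.86] F [-1.4 -1.   6.2] tau [-0.2   0.87  0.05] zp [-0.485 -0.122  0.866] 0.023325275636554912
```

arm_command:
  rows: "0 0 0 0.0005 0.0001 -0.0009 -0.8;0 0 0 0.001 0.0002 -0.0017 -0.8;0 0 0 0.001 0.0002 -0.0017 -0.8"

```text
t: 15.65
tool_pos: [0.4921, 0.2137, 0.129]
orientation: [0.593, 0.762, 0.204, 0.159]
contact_force: [-37.4, -18.6, 29.3]
gripper_width: 0.0236
finger_force: 60.0
```

```bash
python3 st.py
python3 - <<'E'
from rig import r
from h import *
d={n:r.capture(n) for n in("scene","wrist")};pickle.dump(d,open("c5.pkl","wb"))
b=cv2.resize(d["scene"]["img"][140:190,165:225,::-1],(480,400),interpolation=cv2.INTER_CUBIC)
w=cv2.resize(d["wrist"]["img"][60:300,200:392,::-1],(320,400),interpolation=cv2.INTER_CUBIC)
cv2.imwrite("pics/c5.png",np.clip(np.hstack([b,w])*1.3,0,255).astype("uint8"))
E
```

```text
pos mm [  0.6   -0.24 -43.24] F [-19.7  -8.9  48.1] tau [-1.21  4.23  0.04] zp [-0.484 -0.121  0.866] 0.023610209787198227
```

View pics/c5.png

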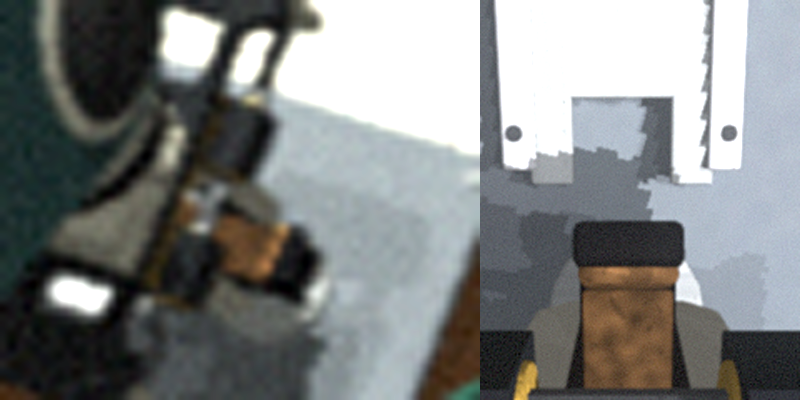

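The post is home: the force rises steeply at z = -43 mm, the collar is on the face, and the saddle lines up with the fork slot. I'll relax the push, release and retract.

arm_command:
  rows: "0 0 0 -0.0007 -0.0002 0.0012 -0.8;0 0 0 -0.0013 -0.0003 0.0023 -0.8;0 0 0 -0.0013 -0.0003 0.0023 -0.8"

```text
t: 16.12
tool_pos: [0.4912, 0.2139, 0.1295]
orientation: [0.593, 0.762, 0.204, 0.159]
contact_force: [-0.3, -0.9, -2.5]
gripper_width: 0.0237
finger_force: 60.0
```

arm_command:
  rows: "0 0 0 0 0 0 0.4;0 0 0 0 0 0 0.4;0 0 0 0 0 0 0.4;0 0 0 0 0 0 0.4"

```text
t: 16.62
tool_pos: [0.4913, 0.2139, 0.1296]
orientation: [0.593, 0.762, 0.204, 0.159]
contact_force: [0.3, -1.2, 0.8]
gripper_width: 0.0584
finger_force: 0.0
```

```bash
python3 st.py
```

```text
pos mm [  0.25   0.18 -42.34] F [ 1.3 -1.3  3. ] tau [-0.01  0.33  0.01] zp [-0.485 -0.123  0.866] 0.05835586125540627
```

arm_command:
  rows: "0 0 0 -0.008 -0.002 0.0143 0.4;0 0 0 -0.0185 -0.0047 0.033 0.4;0 0 0 -0.0291 -0.0074 0.052 0.4;0 0 0 -0.041 0.0396 0.052 0.2;0 0 0 -0.0524 0.085 0.052 0;0 0 0 -0.0601 0.1151 0.052 0;0 0 0 -0.0601 0.1151 0.052 0"

```text
t: 17.5
tool_pos: [0.4302, 0.3305, 0.1824]
orientation: [0.592, 0.763, 0.205, 0.159]
contact_force: [1.0, -0.5, -0.2]
gripper_width: 0.0468
finger_force: 0.0
```

```bash
python3 st.py; python3 - <<'E'
from rig import r
from h import *
d={n:r.capture(n) for n in("scene","wrist","top")};pickle.dump(d,open("c6.pkl","wb"))
A=np.array([[.8398,.2125,.5],[-.2453,.9695,0],[-.4847,-.1227,.866]]);O=np.array([.516,.22,.085])
w=d["wrist"]
print("knob top pred",proj(w,O+A.T@[0,.1265,.041]),[proj(w,O+A.T@[x,.1265,.041]).round(1) for x in(-.009,.009)])
a=cv2.resize(d["top"]["img"][180:255,105:205,::-1],(400,300),interpolation=cv2.INTER_CUBIC)
b=cv2.resize(d["scene"]["img"][130:205,140:240,::-1],(400,300),interpolation=cv2.INTER_CUBIC)
c=cv2.resize(w["img"][:,:,::-1],(400,300))
cv2.imwrite("pics/c6.png",np.vstack([np.hstack([a,b]),np.hstack([c,c*0])]))
E
```

```text
pos mm [  0.13 128.23  18.71] F [ 1.6 -0.8  1.7] tau [-0.05  0.3   0.07] zp [-0.485 -0.124  0.866] 0.04676874129543675
knob top pred [287.5088831 231.8849504] [array([273.4, 231.9]), array([301.7, 231.9])]
```

View pics/c6.png

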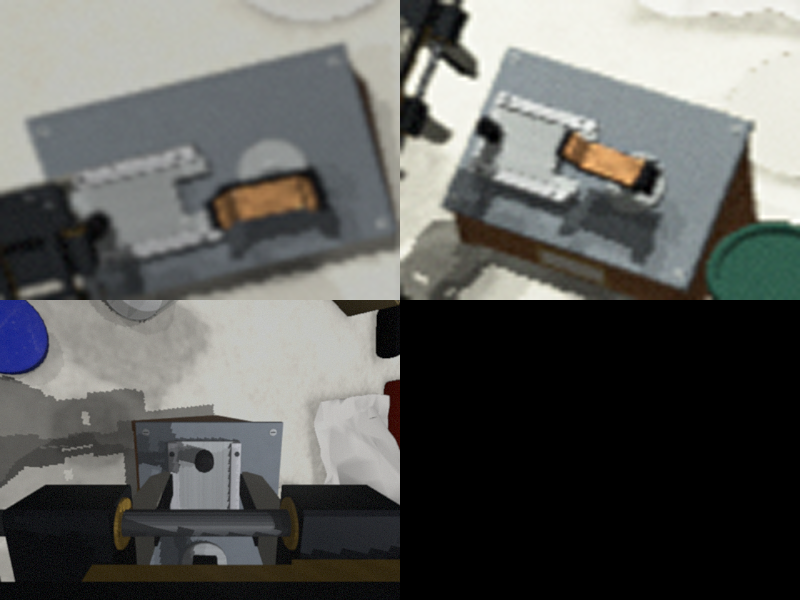

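The post stands square with its collar on the face. The knob is at about (286,225) in the wrist view, so I'll measure it exactly.

```bash
python3 - <<'E'
from h import *
d=pickle.load(open("c6.pkl","rb"));w=d["wrist"]
A=np.array([[.8398,.2125,.5],[-.2453,.9695,0],[-.4847,-.1227,.866]]);O=np.array([.516,.22,.085])
g=cv2.cvtColor(w["img"],cv2.COLOR_RGB2GRAY);m=(g<60).astype("uint8");m[:200]=0;m[250:]=0;m[:,:255]=0;m[:,320:]=0
n,l,s,c=cv2.connectedComponentsWithStats(m)
for i in range(1,n):
  if s[i][4]>100:
    print(s[i],c[i])
    o,dd=ray(w,c[i]);q=A@(o-O);e=A@dd;print("plinth",(q+e*(.041-q[2])/e[2]).round(4))
# knob circle
E
```

```text
[272 210  27  31 675] [285.12148148 225.06666667]
plinth [-0.0015  0.131   0.041 ]
```

arm_command:
  rows: "0 0 0 0.012 0.003 -0.022 0;0 0 0 0.022 0.006 -0.041 0;0 0 0 0.029 0.0078 -0.053 0;0 0 0 0.0327 0.0088 -0.06 0;0 0 0 0.0327 0.0088 -0.06 0"
  grip_force: 15

```text
t: 18.27
tool_pos: [0.464, 0.3375, 0.1214]
orientation: [0.593, 0.762, 0.204, 0.159]
contact_force: [0.6, -0.5, 0.3]
gripper_width: 0.0463
finger_force: 0.0
```

```bash
python3 st.py
```

```text
pos mm [ -0.53 126.67 -51.35] F [ 1.5 -0.6  2.4] tau [-0.07  0.33  0.  ] zp [-0.485 -0.122  0.866] 0.04633631572750153
```

arm_command:
  rows: "0 0 0 0 0 0 -0.9;0 0 0 0 0 0 -0.9;0 0 0 0 0 0 -0.9;0 0 0 0 0 0 -0.9;0 0 0 0 0 0 -0.9"

```text
t: 18.9
tool_pos: [0.463, 0.3377, 0.1212]
orientation: [0.593, 0.762, 0.203, 0.158]
contact_force: [-11.2, -2.8, 3.8]
gripper_width: 0.0175
finger_force: 15.0
```

```bash
python3 st.py
```

```text
pos mm [ -1.37 127.11 -51.11] F [-7.1 -0.  11.4] tau [-0.    1.85 -0.08] zp [-0.483 -0.122  0.867] 0.017514727820947405
```

The knob is pinched (17.5 mm). I'll centre the tool a little and slide the keeper in.

arm_command:
  rows: "0 0 0 -0.001 -0.0002 -0.0001 -0.9;0 0 0 0.0005 -0.006 -0.0001 -0.9;0 0 0 0.002 -0.012 -0.0001 -0.9;0 0 0 0.0034 -0.0177 -0.0001 -0.9;0 0 0 0.0034 -0.0177 -0.0001 -0.9"
  grip_force: 25

```text
t: 19.52
tool_pos: [0.4674, 0.3193, 0.1213]
orientation: [0.594, 0.762, 0.204, 0.159]
contact_force: [3.9, -2.1, -4.8]
gripper_width: 0.0171
finger_force: 25.0
```

```bash
python3 st.py
```

```text
pos mm [ -1.56 108.23 -50.92] F [ 1.4 -3.  -3.4] tau [-0.6   0.17  0.06] zp [-0.485 -0.122  0.866] 0.017120729698962153
```

arm_command:
  rows: "0 0 0 0.0012 -0.0048 0 -0.9;0 0 0 0.0025 -0.0097 0 -0.9;0 0 0 0.0037 -0.0145 0 -0.9;0 0 0 0.0049 -0.0194 0 -0.9;0 0 0 0.0059 -0.0233 0 -0.9;0 0 0 0.0059 -0.0233 0 -0.9"

```text
t: 20.27
tool_pos: [0.4733, 0.2964, 0.1213]
orientation: [0.593, 0.762, 0.204, 0.159]
contact_force: [6.5, 1.0, -4.5]
gripper_width: 0.0172
finger_force: 25.0
```

```bash
python3 st.py
```

```text
pos mm [ -1.5   84.6  -50.91] F [ 4.4 -0.7 -4.8] tau [-0.14  0.02  0.04] zp [-0.485 -0.122  0.866] 0.017213561681063944
```

arm_command:
  rows: "0 0 0 0.0005 -0.0019 0 -0.9;0 0 0 0.001 -0.0039 0 -0.9;0 0 0 0.001 -0.0039 0 -0.9"

```text
t: 20.65
tool_pos: [0.4742, 0.2928, 0.1213]
orientation: [0.593, 0.762, 0.204, 0.159]
contact_force: [5.1, 3.0, -6.4]
gripper_width: 0.0173
finger_force: 25.0
```

```bash
python3 st.py
```

```text
pos mm [ -1.47  80.81 -50.89] F [ 2.7  1.6 -6. ] tau [ 0.22 -0.11  0.03] zp [-0.485 -0.123  0.866] 0.017343629047969013
```

arm_command:
  rows: "0 0 0 0.0004 -0.0014 0 -0.9;0 0 0 0.0007 -0.0029 0 -0.9;0 0 0 0.0007 -0.0029 0 -0.9"

```text
t: 21.02
tool_pos: [0.4749, 0.2899, 0.1213]
orientation: [0.593, 0.762, 0.204, 0.159]
contact_force: [6.2, 2.9, -5.5]
gripper_width: 0.0174
finger_force: 25.0
```

```bash
python3 st.py
```

```text
pos mm [ -1.5   77.89 -50.9 ] F [ 4.   1.3 -5.8] tau [ 0.33 -0.12 -0.02] zp [-0.485 -0.123  0.866] 0.017445303351024177
```

Not at the stop yet, so I'll keep going in small steps.

arm_command:
  rows: "0 0 0 0.0003 -0.001 0 -0.9;0 0 0 0.0005 -0.0019 0 -0.9;0 0 0 0.0005 -0.0019 0 -0.9"

```text
t: 21.4
tool_pos: [0.475, 0.2895, 0.1214]
orientation: [0.593, 0.762, 0.206, 0.158]
contact_force: [3.8, 21.1, -8.0]
gripper_width: 0.0171
finger_force: 25.0
```

```bash
python3 st.py
```

```text
pos mm [ -1.49  77.49 -50.83] F [ 4.7 19.5 -9. ] tau [3.36 0.02 0.07] zp [-0.484 -0.126  0.866] 0.017124338796915446
```

arm_command:
  rows: "0 0 0 0.0003 -0.001 0 -0.9;0 0 0 0.0004 -0.0015 0 -0.9;0 0 0 0.0004 -0.0015 0 -0.9"

```text
t: 21.78
tool_pos: [0.4751, 0.2888, 0.1215]
orientation: [0.593, 0.762, 0.206, 0.157]
contact_force: [-0.8, 28.1, -9.6]
gripper_width: 0.0172
finger_force: 25.0
```

```bash
python3 st.py
```

```text
pos mm [ -1.45  76.76 -50.71] F [ 1.5 27.4 -9. ] tau [4.8  0.26 0.  ] zp [-0.484 -0.128  0.866] 0.01723899971786894
```

The keeper is on its stop: 27 N, about 49.7 mm of travel. I'll relax part of the push, open and retract.

arm_command:
  rows: "0 0 0 -0.0004 0.0016 0 -0.9;0 0 0 -0.0004 0.0016 0 -0.9;0 0 0 -0.0004 0.0016 0 0;0 0 0 -0.0004 0.0016 0 0;0 0 0 -0.0004 0.0016 0 0;0 0 0 -0.0004 0.0016 0 0"

```text
t: 22.52
tool_pos: [0.4754, 0.2881, 0.1215]
orientation: [0.593, 0.762, 0.204, 0.159]
contact_force: [1.1, -0.2, 0.5]
gripper_width: 0.0465
finger_force: 0.0
```

arm_command:
  rows: "0 0 0 -0.01 -0.0025 0.0173 0;0 0 0 -0.022 -0.0056 0.039 0;0 0 0 -0.034 -0.0086 0.0606 0;0 0 0 -0.05 0.04 0.075 0;0 0 0 -0.062 0.09 0.08 0;0 0 0 -0.062 0.11 0.08 0;0 0 0 -0.062 0.11 0.08 0;0 0 0 -0.062 0.11 0.08 0"

```text
t: 23.52
tool_pos: [0.4134, 0.3975, 0.2012]
orientation: [0.593, 0.762, 0.204, 0.159]
contact_force: [0.1, 0.6, -1.2]
gripper_width: 0.0463
finger_force: 0.0
```

```bash
python3 - <<'E'
from rig import r
from h import *
s=r.read_state();print(s["t"],s["tool_pos"],s["contact_force"],s["gripper_width"])
A=np.array([[.8398,.2125,.5],[-.2453,.9695,0],[-.4847,-.1227,.866]]);O=np.array([.516,.22,.085])
d0=pickle.load(open("c6.pkl","rb"))
for n in("top","scene"):
  c=r.capture(n);cv2.imwrite(f"pics/f_{n}.png",c["img"][:,:,::-1])
  g=cv2.cvtColor(c["img"],cv2.COLOR_RGB2GRAY)
  for nm,p in [("knob in",[0,.077,.04]),("knob open",[0,.127,.04])]:
    u,v=proj(c,O+A.T@p).round().astype(int);print(n,nm,u,v);print(g[v-4:v+5,u-6:u+7] if nm=="knob in" else g[v-2:v+3,u-2:u+3])
  # saddle cork centroid before / after
  for im in(d0[n]["img"],c["img"]):
    h=cv2.cvtColor(im,cv2.COLOR_RGB2HSV);m=cv2.inRange(h,(8,90,110),(20,255,255));u,v=proj(c,O+A.T@[0,0,.055]).astype(int)
    q=np.argwhere(m[v-14:v+14,u-18:u+18]);print("saddle",len(q),q.mean(0)+[v-14,u-18])
E
```

```text
23.525 [0.41339693 0.39749865 0.20120172] [ 0.06039085  0.61088265 -1.19607774] 0.04633599776719745
top knob in 144 233
[[103 106 119 139 138 112  81  57  53  77 113 137 145]
 [102 104 113 130 120  78  40  15  14  30  72 114 137]
 [102 103 108 121  98  57  31  26  15  12  33  79 121]
 [104 103 105 108  81  45  24  17  16  14  24  70 115]
 [104 103 104 100  67  32  17  20  19  15  28  63 108]
 [103 103 105 100  73  44  17  15  19  21  39  69 108]
 [103 102 104 104  91  76  51  29  25  39  52  72 111]
 [101 102 102 102 107 114  92  61  50  57  64  80 110]
 [103 100 102 102 108 121 111  89  72  69  69  86 117]]
top knob open 127 237
[[95 94 97 93 95]
 [96 96 94 94 92]
 [95 93 93 94 94]
 [95 93 94 93 94]
 [95 96 92 93 92]]
saddle 139 [229.48920863 171.35251799]
saddle 130 [229.43846154 171.35384615]
scene knob in 174 165
[[137 122 109  72  62  57  66 139 206 206 200 207 188]
 [145 147 140 120 108  71 102 175 213 211 212 213 193]
 [145 144 144 143 119  65  65 143 208 213 214 211 176]
 [142 146 142 123  65  29  34  71 130 182 211 199 141]
 [145 144 138  94  32  13  18  16  40  92 164 174  79]
 [150 148 139 113  36  21  22  14   6  44 112 126  45]
 [145 147 146 124  67  25  14   4   6  21  43  58  33]
 [147 145 146 148 138 101  25   2   6   6  28  36  39]
 [139 147 145 158 185 170  72  30  27  42  89 115  67]]
scene knob open 161 161
[[207 138 131 134 117]
 [166 136 133 134 128]
 [141 133 130 134 138]
 [130 132 135 137 132]
 [126 130 137 132 135]]
saddle 122 [169.62295082 190.46721311]
saddle 119 [169.66386555 190.53781513]
```

```bash
python3 -c "
from rig import r
print(r.job_done())"
```

```text
the job is handed in; nothing more can be done
None
```

The post is home in its socket with the collar on the face and the saddle level, the keeper is slid to its stop over the collar, and the job was handed in at about 23.6 s; the bystanders were not handled or re-checked.

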